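Sort two tagged vials, then hold the loupe in focus over the reject

ROBOT

A 6-joint arm with a two-finger parallel gripper is mounted at the origin on the work surface. World frame = base frame: x ahead of the robot, y to its left, z up, the work surface at z = 0. Lengths are in m, angles in rad, forces in N, time in s.
With the tool pointing down it reaches from about 0.35 to 1 m from the base axis. Payload 7.1 kg.
Tool frame: the origin (TCP) lies between the finger pads; the fingertips stand 8 mm ahead of it and the grasp point (between the pads) lies 11 mm behind it; z points along the fingers, y is the direction in which the jaws open and shut (so a half turn about z gives the same grasp; the last joint's range is limited). The gripper opens to 85 mm and grips with 20 to 120 N. Pads are 22 mm wide; open, the fingers measure 114 mm over their backs; the gripper's body (76 mm by 85 mm) begins 54 mm behind the grasp point. The pads swing forward as they close: fully open they stand 13 mm farther back than shut.
Start: joints at [1.325, 0.423, 1.63, -0, 1.089, -0.019], TCP at [0.141, 0.609, 0.239] pointing down, gripper open.
Joint ranges: [-3, 3], [-0.9, 2.11], [0.09, 2.58], [-1.31, 4.45], [0.11, 2.69], [-2.54, 2.54]. Speed limits (rad/s): [2.39, 2.39, 3.01, 3.14, 3.14, 3.14].

INTERFACE

Orientations are given as a unit quaternion [w, x, y, z].
In Python, from cell import read_state, optics, ticket gives the robot as it stands.
- The arm moves only by the tool jog_arm, never from a script. Its arguments are lists of equal length, an entry for each row: "travel": the shift along the world's x, y, z in mm, a list of three; "dr": the turn, a rotation vector about the world's x, y, z in degrees, a list of three; "grip": the finger opening in mm, from 0 to 85.4. In form: {"travel": [[tx, ty, tz], ...], "dr": [[rx, ry, rz], ...], "grip": [grip, ...]}. A call has 1 to 12 rows; each row is the pose to reach, as a shift and turn from the pose measured when the call began; what a row does not reach only later rows make up. A row lasts 1/12 s, in which the tool goes at most 41.7 mm and 7.16 degrees, less where a joint would pass 70% of its speed; a pose out of reach is approached as far as the arm can. A call with a gripper value outside its range is refused whole. The fingers move at their own pace and stop on an object; "grip_force" is the grip in N (left out, the last holds). Time passes only in rows, so rows that repeat a pose let the fingers close. It gives the time, the measured TCP pose, the force and the opening at its end, in the units of the state.
- read_state(): the state, without advancing time (a new reading comes with each control period).
- optics.get_image(name): name is "side" or "top"; returns a dict with "img" (480x640x3 uint8, blue, green, red), "vfov" (degrees; the focal length in pixels is half the picture's height over the tangent of half this angle, whatever the lens; pixels are square), "cx", "cy" (the principal point, pixels), "origin" and "attitude" of the camera in the world. Camera axes: x right, y up, looking along -z (the intrinsics and any distortion apply to the point x, -y, -z); pixel columns grow to the right and rows downward; lengths in m; the calibration is good to about 2 mm. A picture is of the moment at which its call begins. There is no depth.
- ticket.sign_off(): hands the job in, once; it reports no verdict.
The state is a dict: "time_s": time; "q": joint angles; "qvel": joint speeds; "tau": joint torques, N m; "eef_pos": TCP position; "orientation": TCP orientation; "force": force on the tool from outside, world axes, zero at the start; "ft_torque": the same for the moment, N m; "gripper_width": finger opening in m.
Only numpy, scipy, OpenCV 4.12 (cv2) and the standard library are available. Lean on these libraries where they do the work, as an engineer would, in place of code of your own. Each camera call takes 0.05 s, during which the arm holds its last target. There are 200 camera calls.

TASK

Stand the green-tagged amber vial in the green pass nest and the red-tagged one in the red reject nest, and let go of both, without dropping or tipping them. Then take the loupe by its blue handle and finish holding it still and level in the gripper, its lens centred over the cap of the red-tagged vial at the height that the yellow pointer on the gauge post marks, touching nothing with it; the program ends while holding it there. Leave the yellow pointer, the brown bottle, the white bottle and the white dish where they are.

Things in the scene. Friction and masses are not known exactly. Their poses are not given: they have to be found in the camera images.
- vial_green: Amber dropper vial with a black cap and a GREEN tag (a disc on top of the cap and a band round the glass), standing upright on the counter. Round body 32 mm in diameter up to 44 mm height, then shoulder, cap 24 mm in diameter from 53 to 72 mm; 73 mm tall in all, about 60 g. Origin: centre of its underside; z up along its axis.
- vial_red: The same vial with a RED tag. It may stand where the green one does in another run. Origin: centre of its underside; z up along its axis.
- vial_red_cap (a point): Centre of the top of the red-tagged vial's cap, 73 mm above its underside.
- pass_nest: Fixed white nest block 70 x 70 x 20 mm with a GREEN square frame on top and a round pocket, 44 mm in diameter and 14 mm deep with a chamfered mouth, in its centre. Origin: centre of its underside, on the counter.
- pass_nest_seat (a point): Centre of the floor of the green pass pocket, 6 mm above the counter; the vial's underside rests here. The rim of the block is 14 mm higher.
- reject_nest: The same fixed nest block with a RED square frame. Its own +x axis points from the pocket to a fixed steel gauge post, 10 mm in diameter and 180 mm tall, 85 mm from the pocket's centre. The foot of the post is a bar 10 mm high between block and post. Origin: centre of the block's underside, on the counter.
- reject_nest_seat (a point): Centre of the floor of the red reject pocket, 6 mm above the counter.
- focal_mark (a point): Tip of the yellow pointer (5 mm thick, 14 mm wide; this point at mid thickness) on the gauge post, level with a yellow ring, 26 mm across, round the post; it points at the axis of the reject pocket and ends 55 mm from it. Its height, 120 to 165 mm above the counter, varies: the focal height for the lens. It is stiff on its post (12 N) but slides if pushed.
- loupe: Loupe lying flat on the counter: round metal frame 62 mm across and 12 mm thick round a 50 mm lens, straight blue handle along its own -x axis. Handle from 42 to 130 mm from the lens centre, 16 mm wide, 18 mm high, its underside level with the frame's. 90 g, centre of mass on the handle axis about 60 mm from the lens centre. Origin: under the lens centre, at the underside; z up.
- loupe_lens (a point): Centre of the loupe's lens, 6 mm above its underside: the point to be brought to the focal height over the cap.
- loupe_grip (a point): Point on the axis of the blue handle, 75 mm from the lens centre and 9 mm above the underside; the handle is 16 mm wide across (the loupe's own y).
- reagent: Bystander: brown bottle 68 mm in diameter, 150 mm tall. Origin: centre of its underside.
- spray: Bystander: white plastic bottle 50 mm in diameter, 140 mm tall. Origin: centre of its underside.
- dish: Bystander: white bowl 64 mm in diameter, 28 mm tall. Origin: centre of its underside.
Mind the look-alikes: they are no part of the job. Several things look just like the loupe: the one meant starts nearest to the robot's base.

How it is judged:
On the way:
1. the green-tagged vial stands released in the green nest and the red-tagged vial in the red nest (horizontal distance between vial_green and pass_nest_seat below 0.009 m and z of vial_green in the frame of pass_nest_seat below 0.004 m and angle between each of vial_green, vial_red's own z axis and vertical below 0.15 rad and contact force between the fingers and vial_green below 0.1 N and linear speed of each of vial_green, vial_red below 0.03 m/s and horizontal distance between vial_red and reject_nest_seat below 0.009 m and z of vial_red in the frame of reject_nest_seat below 0.004 m and contact force between the fingers and vial_red below 0.1 N), for 0.2 s.
At the end, for the whole second after the job is handed in: Both vials upright (0.15 rad), at rest, released, on the pocket floor of their colour (9 mm); the gripper holds the loupe still, touching no vial, nest or gauge, level within 0.12 rad, lens centre within 8 mm of the pointer's height and 12 mm sideways of the centre of the red-tagged cap (all of step 1 and z of loupe_lens in the frame of focal_mark between -0.008 and 0.008 m and horizontal distance between loupe_lens and vial_red_cap below 0.012 m and angle between loupe's own z axis and vertical below 0.12 rad and contact force between the fingers and loupe above 1 N and linear speed of loupe below 0.02 m/s and angular speed of loupe below 0.15 rad/s and contact force between loupe and reject_nest below 0.1 N and contact force between loupe and vial_red below 0.1 N and contact force between loupe and vial_green below 0.1 N and contact force between loupe and pass_nest below 0.1 N); the arm keeps its last pose, push and grip.
It fails at once if the green-tagged vial is tipped over or let fall from a height (angle between vial_green's own z axis and vertical above 0.8 rad or (height (world z) of vial_green above 0.04 m and contact force between the fingers and vial_green below 0.05 N)).
It fails at once if the red-tagged vial is tipped over or let fall from a height (angle between vial_red's own z axis and vertical above 0.8 rad or (height (world z) of vial_red above 0.04 m and contact force between the fingers and vial_red below 0.05 N)).
It fails at once if the brown bottle, the white bottle or the white dish is pushed away or knocked over (distance of any of reagent, spray, dish from where it was at the start of the episode above 0.025 m or angle between any of reagent, spray, dish's own z axis and vertical above 0.5 rad).
It fails at once if the yellow focal pointer is shifted (distance of focal_mark from where it was at the start of the episode above 0.005 m).
It also fails if it takes over 72 s, if anything falls off the work surface, if the arm or the gripper's body presses on something with over 40 N, if the wrist force passes 120 N, or if a joint passes its speed limit or range.

## Working session

There is one attempt and no reset: what is moved stays moved. The work goes in short steps, Python scripts to look and compute and a tool call to move; the robot and the scene stay as the last step left them, time stands still between calls to the robot, and variables do not carry over. Pictures are saved under pics/ and viewed, about 8 in all and at most 12, crops included, and the job is handed in when it is done.

Besides the shell and the picture viewer there is one more tool, called after "Emit:" by a JSON object that holds its "name" and its "arguments", one argument or row to a line. jog_arm: Moves the arm, as the interface text tells. Its arguments: {"type":"object","properties":{"travel":{"type":"array","items":{"type":"array","items":{"type":"number"}}},"dr":{"type":"array","items":{"type":"array","items":{"type":"number"}}},"grip":{"type":"array","items":{"type":"number"}},"grip_force":{"type":"number"}},"required":["travel","dr","grip"]}

```bash
ls; mkdir -p pics; python3 - <<'E'
from cell import read_state, optics
import cv2
print(read_state())
for n in ("top","side"):
    d=optics.get_image(n); cv2.imwrite(f"pics/{n}0.png",d["img"])
    print(n,{k:v for k,v in d.items() if k!="img"})
E
```

```text
pics
{'time_s': 0.0, 'q': array([ 1.32502238e+00,  4.23838377e-01,  1.63068472e+00,  1.33076868e-05,
        1.08860813e+00, -1.89877759e-02]), 'qvel': array([ 3.43060260e-04, -1.39516194e-03,  6.14276694e-04, -5.79429595e-05,
       -1.98268410e-04,  6.49716574e-04]), 'tau': array([-4.30236803e-03, -5.57375193e+01, -2.81743848e+01, -2.66855704e-04,
        7.40323216e-03,  2.51217735e-06]), 'eef_pos': array([0.14036388, 0.60848744, 0.23854929]), 'orientation': array([-1.07383033e-04,  1.13153276e-01,  9.93577246e-01, -7.61778967e-04]), 'force': array([ 0.06086446,  0.02366135, -0.54675292]), 'ft_torque': array([-0.02845897, -0.02988213,  0.02017532]), 'gripper_width': 0.08535714899197054}
top {'vfov': 55.59321910651848, 'cx': 318.7408888035273, 'cy': 248.78720924649696, 'origin': array([ 0.51632165, -0.1190833 ,  1.16369977]), 'attitude': array([ 0.71175287,  0.00286615, -0.01912245, -0.70216377])}
side {'vfov': 45.351965182651284, 'cx': 321.2475547935667, 'cy': 239.497944512884, 'origin': array([0.45458331, 1.13327122, 1.01088811]), 'attitude': array([-0.05620909, -0.01629388,  0.45938254,  0.88630848])}
```

View pics/top0.png

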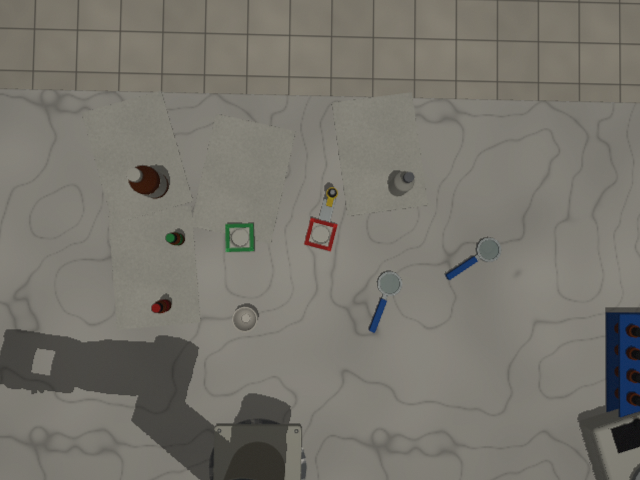

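View pics/side0.png

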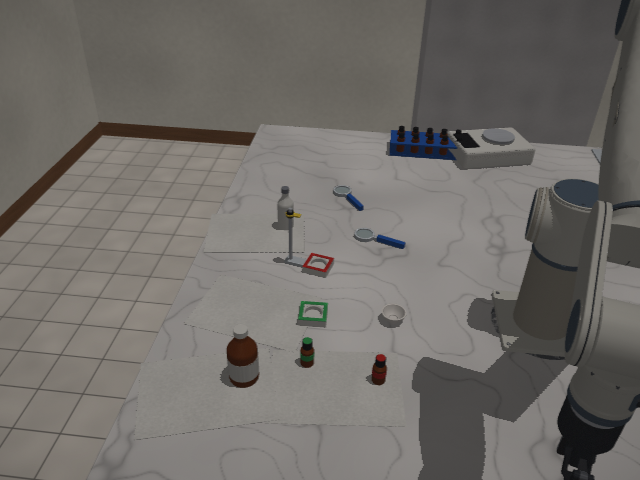

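The top picture shows a green vial at (174,238), a red vial at (160,307), the green nest at (240,237), the red nest at (321,234) and the pointer at (330,200). The reagent bottle is at (148,180), the spray bottle at (402,182) and the dish at (246,318). 

There are two loupe candidates: A with its lens at (389,283) and handle end at (373,331), and B with its lens at (487,249) and handle end at (447,277). The base is near (258,455), so A is the nearer one and fits the description. I'll check this in metres and in a crop.

```bash
cat > h.py <<'E'
import numpy as np, cv2
from scipy.spatial.transform import Rotation as R
from scipy.optimize import least_squares
from cell import read_state, optics
def rot(q): return R.from_quat([q[1],q[2],q[3],q[0]]).as_matrix()
class Cam:
    def __init__(s,n):
        d=optics.get_image(n); s.img=d["img"]; s.f=240/np.tan(np.radians(d["vfov"]/2))
        s.c=np.array([d["cx"],d["cy"]]); s.o=d["origin"]; s.R=rot(d["attitude"])
    def ray(s,p):
        u=(np.asarray(p,float)-s.c)/s.f; return s.R@np.array([u[0],-u[1],-1])
    def at(s,p,z):
        r=s.ray(p); return s.o+r*(z-s.o[2])/r[2]
    def proj(s,X):
        c=s.R.T@(np.asarray(X)-s.o); return s.c+s.f*np.array([c[0],-c[1]])/-c[2]
def tri(c1,p1,c2,p2):
    a,b=c1.ray(p1),c2.ray(p2); k=np.linalg.lstsq(np.c_[a,-b],c2.o-c1.o,rcond=None)[0]
    x,y=c1.o+k[0]*a,c2.o+k[1]*b; return (x+y)/2,np.linalg.norm(x-y)
HUE={"red":(0,6),"green":(45,85),"blue":(100,125),"yellow":(22,34)}
def blobs(img,col,smin=130,vmin=50,amin=8):
    h=cv2.cvtColor(img,cv2.COLOR_BGR2HSV); lo,hi=HUE[col]
    m=cv2.inRange(h,(lo,smin,vmin),(hi,255,255))
    if col=="red": m|=cv2.inRange(h,(174,smin,vmin),(180,255,255))
    n,l,st,ce=cv2.connectedComponentsWithStats(m)
    return [(tuple(map(int,st[i])),ce[i].round(1)) for i in range(1,n) if st[i,4]>=amin],l
E
python3 - <<'E'
from h import *
T,S=Cam("top"),Cam("side")
for c,n in((T,"top"),(S,"side")):
    for col in HUE:
        for st,ce in blobs(c.img,col)[0]: print(n,col,st,ce)
t=cv2.resize(T.img[160:340,130:510],None,fx=2,fy=2,interpolation=cv2.INTER_CUBIC)
s=cv2.resize(S.img[180:280,230:430],None,fx=3.8,fy=3.8,interpolation=cv2.INTER_CUBIC)[:240]
s=cv2.resize(S.img[180:260,230:430],None,fx=3,fy=3,interpolation=cv2.INTER_CUBIC)
s2=np.zeros((240,760,3),np.uint8); s2[:,:600]=s
cv2.imwrite("pics/crop1.png",np.vstack([t,s2]))
E
```

```text
top red (305, 218, 32, 33, 328) [320.4 233.8]
top red (164, 300, 5, 11, 22) [166.5 304.9]
top red (152, 303, 9, 10, 68) [156.  307.8]
top green (226, 224, 28, 28, 267) [239.3 236.7]
top green (166, 234, 9, 8, 58) [170.1 237.5]
top blue (446, 257, 31, 23, 203) [460.9 267.7]
top blue (370, 299, 16, 33, 211) [377.4 315.2]
top blue (608, 313, 32, 104, 2286) [621.8 361.5]
top yellow (326, 187, 12, 20, 99) [330.3 197.2]
side red (303, 253, 31, 19, 169) [318.3 262.2]
side red (376, 354, 10, 8, 55) [380.5 357.6]
side red (372, 371, 14, 8, 73) [378.5 375. ]
side green (299, 301, 28, 20, 198) [312.7 311.1]
side green (303, 338, 9, 6, 46) [306.7 340.6]
side green (301, 354, 12, 7, 51) [306.4 357.8]
side blue (390, 130, 67, 30, 996) [420.2 145.7]
side blue (347, 194, 16, 17, 119) [354.7 202. ]
side blue (377, 235, 28, 14, 195) [390.3 241.3]
side yellow (286, 212, 15, 6, 46) [293.4 214.8]
```

View pics/crop1.png

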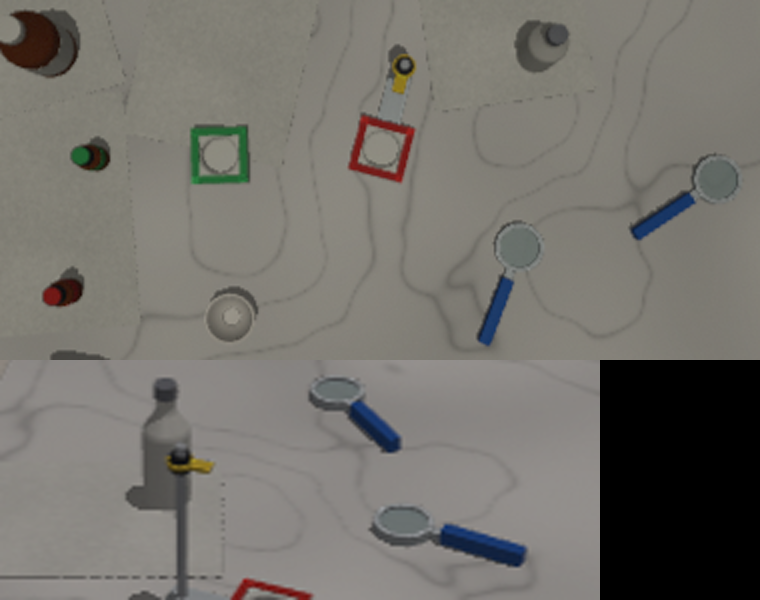

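The crop shows loupe A, with its lens at crop (517,246) and its handle end at (486,342), as the nearer one. It lies flat and free. The pointer tip is at about top (329,206.5) and side (300.7,215.3).

```bash
python3 - <<'E'
from h import *
T,S=Cam("top"),Cam("side")
p=lambda *a:print(*[np.round(x,4) if not isinstance(x,str) else x for x in a])
for n,a,b,z in(("redv",(156,307.8),(380.5,357.6),.073),("greenv",(170.1,237.5),(306.7,340.6),.073),("pass",(239.3,236.7),(312.7,311.1),.02),("rej",(320.4,233.8),(318.3,262.2),.02)):
    p(n,"tri",*tri(T,a,S,b),"T",T.at(a,z)[:2],"S",S.at(b,z)[:2])
# frames corners
for col,bi in(("red",0),("green",0)):
    bl,l=blobs(T.img,col); i=max(range(len(bl)),key=lambda k:bl[k][0][4])
    m=[k for k in range(1,l.max()+1) if (l==k).sum()==bl[i][0][4]][0]
    pts=np.argwhere(l==m)[:,::-1].astype(np.float32); r=cv2.minAreaRect(pts); box=cv2.boxPoints(r)
    W=np.array([T.at(q,.02)[:2] for q in box]); p(col,"rect ctr",W.mean(0),"ang",np.degrees(np.arctan2(*(W[1]-W[0])[::-1])),np.linalg.norm(W[1]-W[0]),np.linalg.norm(W[2]-W[1]))
p("tip",*tri(T,(329,206.5),S,(300.7,215.3)))
# loupe
bl,l=blobs(T.img,"blue",amin=100); 
for c,z,n in((T,.018,"T"),(S,.012,"S")):
    bl,l=blobs(c.img,"blue",amin=100)
    for st,ce in bl: p(n,"handle",st[4],c.at(ce,z)[:2])
    if n=="T":
        m=l[int(313),int(377)]
        pts=np.argwhere(l==m)[:,::-1]; W=np.array([c.at(q,z)[:2] for q in pts]); mu=W.mean(0)
        v=np.linalg.svd(W-mu)[2][0]; s=(W-mu)@v; p("axis",v,"deg",np.degrees(np.arctan2(v[1],v[0])),"ext",s.min(),s.max())
lt=T.at((130+517.5/2,160+246/2),.012); ls=S.at((230+402/3,180+(522-360)/3),.011); p("lens T",lt,"S",ls)
for n,q in(("dishT",(130+231/2,160+317/2)),("reag",(148+2,182)),): p(n,T.at(q,.02))
p("dist A,B",np.hypot(*T.at((388.7,283),.01)[:2]),np.hypot(*T.at((487,249),.01)[:2]))
for n,q in(("spray base S",(285,226)),("reag base S",(242,378))): p(n,S.at(q,.0))
E
```

```text
redv tri [0.405 0.24  0.072] 0.0003 T [0.4052 0.2397] S [0.4049 0.2409]
greenv tri [0.5726 0.2108 0.0719] 0.0003 T [0.5724 0.2104] S [0.5726 0.2118]
pass tri [0.5789 0.0544 0.0196] 0.0014 T [0.5796 0.0544] S [0.5782 0.0548]
rej tri [ 0.589  -0.1489  0.0204] 0.0016 T [ 0.5899 -0.1488] S [ 0.5883 -0.1493]
red rect ctr [ 0.5898 -0.1486] ang -13.204 0.0697 0.0684
green rect ctr [0.5776 0.0538] ang -89.1297 0.0675 0.0678
tip [ 0.641  -0.1633  0.1639] 0.0003
T handle 203 [ 0.5092 -0.5061]
T handle 211 [ 0.3871 -0.2949]
T handle 2289 [ 0.2767 -0.9183]
axis [-0.9385  0.3453] deg 159.8017 ext -0.042 0.0419
S handle 999 [ 0.2805 -0.9669]
S handle 119 [ 0.5085 -0.5031]
S handle 194 [ 0.3869 -0.2935]
lens T [ 0.4681 -0.324   0.012 ] S [ 0.4676 -0.3219  0.011 ]
dishT [0.3757 0.0352 0.02  ]
reag [0.7135 0.2796 0.02  ]
dist A,B 0.5693 0.8017
spray base S [ 0.7168 -0.3455  0.    ]
reag base S [0.7109 0.2765 0.    ]
```

Loupe A is 0.57 m from the base and B is 0.80 m, so A is the one meant. Both cameras agree to about 1–2 mm, and the pointer tip is at z ≈ 0.164. The current tool yaw, with the jaws at 77°, already suits every placement. I'll do the red vial first.

Emit:
{"name": "jog_arm", "arguments": {
  "travel": [
    [30,-42,0],
    [60,-84,-5],
    [90,-125,-15],
    [115,-160,-30],
    [140,-195,-45],
    [165,-230,-60],
    [190,-265,-75],
    [215,-300,-85],
    [240,-335,-95],
    [255,-355,-98],
    [265,-368,-98],
    [265,-368,-98]
  ],
  "dr": [
    [0,0,0],
    [0,0,0],
    [0,0,0],
    [0,0,0],
    [0,0,0],
    [0,0,0],
    [0,0,0],
    [0,0,0],
    [0,0,0],
    [0,0,0],
    [0,0,0],
    [0,0,0]
  ],
  "grip": [85,85,85,85,85,85,85,85,85,85,85,85],
  "grip_force": 30
}}

```text
time_s: 1.3
eef_pos: [0.4077, 0.2368, 0.1403]
orientation: [-0.0, 0.115, 0.993, -0.001]
force: [-0.2, 0.5, -0.4]
gripper_width: 0.0848
```

Emit:
{"name": "jog_arm", "arguments": {
  "travel": [
    [-2,3,-15],
    [-2,3,-35],
    [-2,3,-55],
    [-2,3,-75],
    [-2,3,-92],
    [-2,3,-105],
    [-2,3,-112],
    [-2,3,-114],
    [-2,3,-114]
  ],
  "dr": [
    [0,0,0],
    [0,0,0],
    [0,0,0],
    [0,0,0],
    [0,0,0],
    [0,0,0],
    [0,0,0],
    [0,0,0],
    [0,0,0]
  ],
  "grip": [85,85,85,85,85,85,85,85,85]
}}

```text
time_s: 2.05
eef_pos: [0.4055, 0.2399, 0.0261]
orientation: [-0.0, 0.115, 0.993, -0.001]
force: [0.8, -0.8, 0.6]
gripper_width: 0.085
```

Emit:
{"name": "jog_arm", "arguments": {
  "travel": [
    [0,0,0],
    [0,0,0],
    [0,0,0],
    [0,0,0],
    [0,0,0],
    [0,0,0],
    [0,0,0],
    [0,0,0],
    [0,0,0],
    [0,0,0]
  ],
  "dr": [
    [0,0,0],
    [0,0,0],
    [0,0,0],
    [0,0,0],
    [0,0,0],
    [0,0,0],
    [0,0,0],
    [0,0,0],
    [0,0,0],
    [0,0,0]
  ],
  "grip": [60,45,36,30,25,20,20,20,20,20]
}}

```text
time_s: 2.88
eef_pos: [0.4059, 0.2401, 0.0268]
orientation: [0.0, 0.115, 0.993, -0.001]
force: [-1.1, -0.6, 5.8]
gripper_width: 0.0311
```

Emit:
{"name": "jog_arm", "arguments": {
  "travel": [
    [0,0,4],
    [0,0,12],
    [0,0,25],
    [0,0,42],
    [0,0,60],
    [0,0,75],
    [0,0,88],
    [0,0,95],
    [0,0,95]
  ],
  "dr": [
    [0,0,0],
    [0,0,0],
    [0,0,0],
    [0,0,0],
    [0,0,0],
    [0,0,0],
    [0,0,0],
    [0,0,0],
    [0,0,0]
  ],
  "grip": [20,20,20,20,20,20,20,20,20]
}}

```text
time_s: 3.63
eef_pos: [0.4067, 0.2406, 0.1236]
orientation: [0.001, 0.115, 0.993, 0.0]
force: [0.8, -0.2, -0.6]
gripper_width: 0.0309
```

```bash
python3 - <<'E'
from h import *
s=read_state(); e=s["eef_pos"]; print(e,s["gripper_width"],s["force"])
S,T=Cam("side"),Cam("top")
cv2.imwrite("pics/held.png",cv2.resize(S.img[250:450,280:480],None,fx=3,fy=3,interpolation=cv2.INTER_CUBIC))
print("go",(np.array([.5890,-.1490,0])-e)*1000)
E
```

```text
[0.40673556 0.24061108 0.12356701] 0.030880535884936937 [ 0.78717917 -0.17615065 -0.61396019]
go [ 182.26443865 -389.6110791  -123.56700869]
```

View pics/held.png

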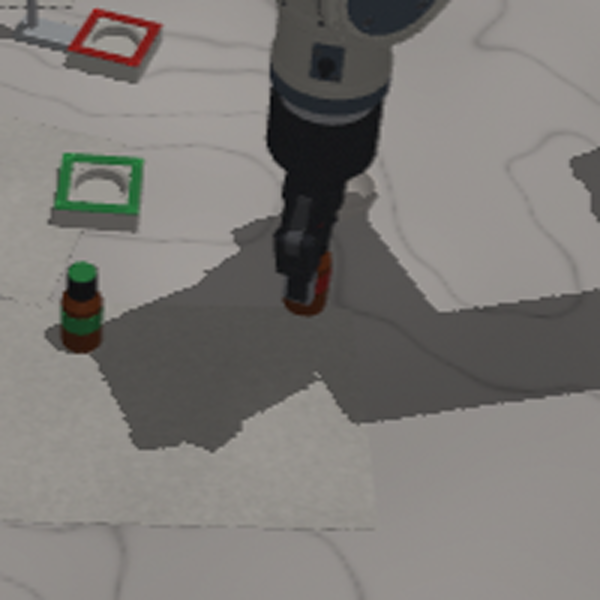

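The red vial is held upright at a width of 31 mm, with the green vial standing at crop (82,310). Carrying the red one to the red nest.

Emit:
{"name": "jog_arm", "arguments": {
  "travel": [
    [6,-12,0],
    [20,-42,0],
    [36,-78,0],
    [53,-114,0],
    [70,-150,0],
    [87,-186,0],
    [104,-222,0],
    [121,-258,0],
    [138,-294,0],
    [153,-327,0],
    [166,-355,0],
    [175,-374,0]
  ],
  "dr": [
    [0,0,0],
    [0,0,0],
    [0,0,0],
    [0,0,0],
    [0,0,0],
    [0,0,0],
    [0,0,0],
    [0,0,0],
    [0,0,0],
    [0,0,0],
    [0,0,0],
    [0,0,0]
  ],
  "grip": [20,20,20,20,20,20,20,20,20,20,20,20]
}}

```text
time_s: 4.73
eef_pos: [0.5812, -0.1368, 0.1205]
orientation: [-0.0, 0.116, 0.993, -0.001]
force: [0.0, -0.3, -0.9]
gripper_width: 0.0309
```

Emit:
{"name": "jog_arm", "arguments": {
  "travel": [
    [0,0,0],
    [0,0,0]
  ],
  "dr": [
    [0,0,0],
    [0,0,0]
  ],
  "grip": [20,20]
}}

```text
time_s: 4.9
eef_pos: [0.5806, -0.1379, 0.119]
orientation: [-0.001, 0.117, 0.993, -0.001]
force: [0.2, -0.7, -0.0]
gripper_width: 0.0312
```

Emit:
{"name": "jog_arm", "arguments": {
  "travel": [
    [5,-6,0],
    [9,-11,-5],
    [9,-11,-20],
    [9,-11,-40],
    [9,-11,-58],
    [9,-11,-70],
    [9,-11,-76],
    [9,-11,-80],
    [9,-11,-83],
    [9,-11,-85],
    [9,-11,-85]
  ],
  "dr": [
    [0,0,0],
    [0,0,0],
    [0,0,0],
    [0,0,0],
    [0,0,0],
    [0,0,0],
    [0,0,0],
    [0,0,0],
    [0,0,0],
    [0,0,0],
    [0,0,0]
  ],
  "grip": [20,20,20,20,20,20,20,20,20,20,20]
}}

```text
time_s: 5.82
eef_pos: [0.5899, -0.1489, 0.0343]
orientation: [-0.001, 0.117, 0.993, -0.001]
force: [-0.3, 0.1, -0.3]
gripper_width: 0.0309
```

Emit:
{"name": "jog_arm", "arguments": {
  "travel": [
    [0,0,-1],
    [0,0,-2],
    [0,0,-2],
    [0,0,-2],
    [0,0,-2],
    [0,0,-2],
    [0,0,-2],
    [0,0,-2],
    [0,0,-2]
  ],
  "dr": [
    [0,0,0],
    [0,0,0],
    [0,0,0],
    [0,0,0],
    [0,0,0],
    [0,0,0],
    [0,0,0],
    [0,0,0],
    [0,0,0]
  ],
  "grip": [20,20,34,37,42,48,55,60,60]
}}

```text
time_s: 6.57
eef_pos: [0.5899, -0.1489, 0.0323]
orientation: [-0.001, 0.117, 0.993, -0.001]
force: [0.5, -0.1, 0.1]
gripper_width: 0.0599
```

Emit:
{"name": "jog_arm", "arguments": {
  "travel": [
    [0,0,5],
    [0,0,15],
    [0,0,35],
    [0,0,60],
    [0,0,85],
    [0,0,100],
    [0,0,105],
    [0,0,105]
  ],
  "dr": [
    [0,0,0],
    [0,0,0],
    [0,0,0],
    [0,0,0],
    [0,0,0],
    [0,0,0],
    [0,0,0],
    [0,0,0]
  ],
  "grip": [60,60,60,60,60,60,60,60]
}}

```text
time_s: 7.23
eef_pos: [0.591, -0.1491, 0.1395]
orientation: [0.001, 0.117, 0.993, -0.001]
force: [-1.0, -0.7, -1.0]
gripper_width: 0.0595
```

Emit:
{"name": "jog_arm", "arguments": {
  "travel": [
    [0,15,0],
    [-2,50,0],
    [-4,85,0],
    [-6,120,0],
    [-8,155,0],
    [-10,190,0],
    [-12,225,0],
    [-14,260,0],
    [-16,295,0],
    [-17,325,0],
    [-18,345,0],
    [-18,360,0]
  ],
  "dr": [
    [0,0,0],
    [0,0,0],
    [0,0,0],
    [0,0,0],
    [0,0,0],
    [0,0,0],
    [0,0,0],
    [0,0,0],
    [0,0,0],
    [0,0,0],
    [0,0,0],
    [0,0,0]
  ],
  "grip": [60,70,85,85,85,85,85,85,85,85,85,85]
}}

```text
time_s: 8.23
eef_pos: [0.5713, 0.2134, 0.138]
orientation: [-0.0, 0.116, 0.993, -0.001]
force: [-0.6, -0.1, 0.7]
gripper_width: 0.0851
```

Emit:
{"name": "jog_arm", "arguments": {
  "travel": [
    [0,0,0],
    [0,0,0]
  ],
  "dr": [
    [0,0,0],
    [0,0,0]
  ],
  "grip": [85,85]
}}

```text
time_s: 8.4
eef_pos: [0.5702, 0.214, 0.1369]
orientation: [-0.001, 0.115, 0.993, -0.002]
force: [-0.8, -1.9, -0.0]
gripper_width: 0.085
```

```bash
python3 - <<'E'
from h import *
s=read_state(); e=s["eef_pos"]; print(e)
S,T=Cam("side"),Cam("top")
for n,c in(("T",T),("S",S)):
    for col,sm in(("red",.079),("green",.073)):
        for st,ce in blobs(c.img,col)[0]: print(n,col,st,ce,c.at(ce,sm)[:2].round(4))
print((np.array([.5725,.211,.026])-e)*1000)
cv2.imwrite("pics/rednest.png",np.hstack([cv2.resize(S.img[200:300,270:370],None,fx=4,fy=4,interpolation=cv2.INTER_CUBIC),cv2.resize(T.img[180:280,270:370],None,fx=4,fy=4,interpolation=cv2.INTER_CUBIC)]))
E
```

```text
[0.57018072 0.2139747  0.13687282]
T red (305, 218, 32, 33, 329) [320.4 233.7] [ 0.5863 -0.1473]
T red (316, 228, 10, 10, 83) [320.6 232.5] [ 0.5892 -0.1477]
T green (226, 224, 28, 28, 271) [239.2 236.6] [0.5769 0.0466]
S red (326, 257, 8, 13, 46) [328.8 262.1] [ 0.5527 -0.0774]
S green (306, 303, 21, 18, 97) [320.1 314. ] [0.5528 0.1202]
S green (303, 338, 9, 6, 43) [306.7 340.4] [0.5726 0.2112]
S green (301, 355, 12, 6, 51) [306.5 357.9] [0.5659 0.2639]
[   2.31927917   -2.9746951  -110.87282474]
```

View pics/rednest.png

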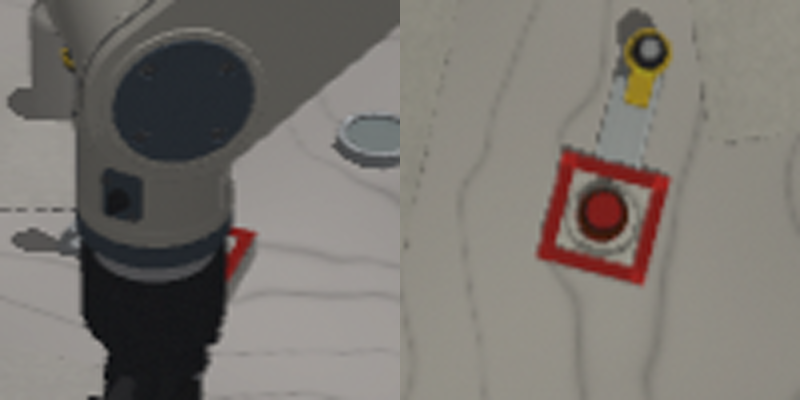

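The red vial stands centred and upright in the red nest, with its cap at (0.5892, -0.1477). Its disc is at crop (602,210), and the pointer is undisturbed. Now the green vial.

Emit:
{"name": "jog_arm", "arguments": {
  "travel": [
    [2,-3,-15],
    [2,-3,-35],
    [2,-3,-55],
    [2,-3,-75],
    [2,-3,-90],
    [2,-3,-102],
    [2,-3,-108],
    [2,-3,-110],
    [2,-3,-110]
  ],
  "dr": [
    [0,0,0],
    [0,0,0],
    [0,0,0],
    [0,0,0],
    [0,0,0],
    [0,0,0],
    [0,0,0],
    [0,0,0],
    [0,0,0]
  ],
  "grip": [85,85,85,85,85,85,85,85,85]
}}

```text
time_s: 9.25
eef_pos: [0.5729, 0.209, 0.0273]
orientation: [-0.001, 0.116, 0.993, -0.002]
force: [-0.2, 0.4, 0.7]
gripper_width: 0.0849
```

Emit:
{"name": "jog_arm", "arguments": {
  "travel": [
    [0,0,0],
    [0,0,0],
    [0,0,0],
    [0,0,0],
    [0,0,0],
    [0,0,0],
    [0,0,0],
    [0,0,0],
    [0,0,0],
    [0,0,0]
  ],
  "dr": [
    [0,0,0],
    [0,0,0],
    [0,0,0],
    [0,0,0],
    [0,0,0],
    [0,0,0],
    [0,0,0],
    [0,0,0],
    [0,0,0],
    [0,0,0]
  ],
  "grip": [60,45,36,30,25,20,20,20,20,20]
}}

```text
time_s: 10.08
eef_pos: [0.5733, 0.2092, 0.028]
orientation: [-0.001, 0.116, 0.993, -0.002]
force: [-1.1, -0.5, 6.5]
gripper_width: 0.0307
```

Emit:
{"name": "jog_arm", "arguments": {
  "travel": [
    [0,0,4],
    [0,0,12],
    [0,0,25],
    [0,0,42],
    [0,0,58],
    [0,0,70],
    [0,0,77],
    [0,0,80],
    [0,0,80]
  ],
  "dr": [
    [0,0,0],
    [0,0,0],
    [0,0,0],
    [0,0,0],
    [0,0,0],
    [0,0,0],
    [0,0,0],
    [0,0,0],
    [0,0,0]
  ],
  "grip": [20,20,20,20,20,20,20,20,20]
}}

```text
time_s: 10.83
eef_pos: [0.5736, 0.2093, 0.1089]
orientation: [-0.0, 0.116, 0.993, -0.001]
force: [0.1, 0.1, -0.7]
gripper_width: 0.0307
```

Emit:
{"name": "jog_arm", "arguments": {
  "travel": [
    [0,-8,0],
    [1,-25,0],
    [2,-45,0],
    [3,-65,0],
    [4,-85,0],
    [5,-105,0],
    [5,-122,0],
    [6,-137,0],
    [6,-148,0],
    [6,-154,0],
    [6,-155,0],
    [6,-155,0]
  ],
  "dr": [
    [0,0,0],
    [0,0,0],
    [0,0,0],
    [0,0,0],
    [0,0,0],
    [0,0,0],
    [0,0,0],
    [0,0,0],
    [0,0,0],
    [0,0,0],
    [0,0,0],
    [0,0,0]
  ],
  "grip": [20,20,20,20,20,20,20,20,20,20,20,20]
}}

```text
time_s: 11.83
eef_pos: [0.5794, 0.0541, 0.1086]
orientation: [-0.0, 0.117, 0.993, -0.001]
force: [0.3, 0.6, -1.4]
gripper_width: 0.0306
```

Seat TCP z should be 0.028 + 0.006 = 0.034, so I'll stop at 0.036 first.

Emit:
{"name": "jog_arm", "arguments": {
  "travel": [
    [0,0,-5],
    [0,0,-18],
    [0,0,-36],
    [0,0,-52],
    [0,0,-62],
    [0,0,-67],
    [0,0,-70],
    [0,0,-73],
    [0,0,-73]
  ],
  "dr": [
    [0,0,0],
    [0,0,0],
    [0,0,0],
    [0,0,0],
    [0,0,0],
    [0,0,0],
    [0,0,0],
    [0,0,0],
    [0,0,0]
  ],
  "grip": [20,20,20,20,20,20,20,20,20]
}}

```text
time_s: 12.58
eef_pos: [0.5795, 0.0543, 0.0355]
orientation: [-0.0, 0.117, 0.993, -0.001]
force: [-0.1, -0.4, -0.2]
gripper_width: 0.031
```

Emit:
{"name": "jog_arm", "arguments": {
  "travel": [
    [0,0,-1],
    [0,0,-2],
    [0,0,-2],
    [0,0,-2],
    [0,0,-2],
    [0,0,-2],
    [0,0,-2],
    [0,0,-2],
    [0,0,-2]
  ],
  "dr": [
    [0,0,0],
    [0,0,0],
    [0,0,0],
    [0,0,0],
    [0,0,0],
    [0,0,0],
    [0,0,0],
    [0,0,0],
    [0,0,0]
  ],
  "grip": [20,20,34,37,42,48,55,60,60]
}}

```text
time_s: 13.33
eef_pos: [0.5795, 0.0543, 0.0335]
orientation: [-0.0, 0.117, 0.993, -0.001]
force: [-0.3, -0.8, -0.0]
gripper_width: 0.0601
```

Emit:
{"name": "jog_arm", "arguments": {
  "travel": [
    [0,0,5],
    [0,0,15],
    [0,0,35],
    [0,0,60],
    [0,0,85],
    [0,0,105],
    [0,0,115],
    [0,0,115]
  ],
  "dr": [
    [0,0,0],
    [0,0,0],
    [0,0,0],
    [0,0,0],
    [0,0,0],
    [0,0,0],
    [0,0,0],
    [0,0,0]
  ],
  "grip": [60,60,60,60,60,60,60,60]
}}

```text
time_s: 14.0
eef_pos: [0.5812, 0.0544, 0.1516]
orientation: [0.002, 0.117, 0.993, -0.001]
force: [0.2, 0.3, 0.5]
gripper_width: 0.0601
```

Next I move over the loupe handle, with the grip point at about (0.397, -0.298) and a yaw change of -6.5°.

Emit:
{"name": "jog_arm", "arguments": {
  "travel": [
    [-12,-10,0],
    [-35,-38,0],
    [-58,-70,0],
    [-80,-105,0],
    [-100,-140,0],
    [-118,-175,0],
    [-133,-210,0],
    [-147,-245,0],
    [-160,-280,0],
    [-170,-312,0],
    [-178,-336,0],
    [-184,-352,0]
  ],
  "dr": [
    [0,0,0],
    [0,0,-1],
    [0,0,-2],
    [0,0,-3],
    [0,0,-4],
    [0,0,-5],
    [0,0,-6],
    [0,0,-6.5],
    [0,0,-6.5],
    [0,0,-6.5],
    [0,0,-6.5],
    [0,0,-6.5]
  ],
  "grip": [60,60,60,60,60,60,60,60,60,60,60,60]
}}

```text
time_s: 15.0
eef_pos: [0.3958, -0.2996, 0.1506]
orientation: [0.002, 0.174, 0.985, -0.001]
force: [-0.8, 0.1, -0.4]
gripper_width: 0.0601
```

Emit:
{"name": "jog_arm", "arguments": {
  "travel": [
    [0,0,0],
    [0,0,0]
  ],
  "dr": [
    [0,0,0],
    [0,0,0]
  ],
  "grip": [60,60]
}}

```text
time_s: 15.17
eef_pos: [0.3947, -0.2998, 0.1496]
orientation: [0.001, 0.175, 0.985, -0.0]
force: [0.1, 0.7, -0.4]
gripper_width: 0.0601
```

```bash
python3 - <<'E'
from h import *
s=read_state(); e=s["eef_pos"]; q=s["orientation"]; y=rot(q)[:,1]; print(e,"jaw",np.degrees(np.arctan2(y[1],y[0])),rot(q)[:,2])
S,T=Cam("side"),Cam("top")
for n,c in(("T",T),("S",S)):
    for col,z in(("red",.079),("green",.079),("yellow",.164)):
        for st,ce in blobs(c.img,col)[0]: print(n,col,st,ce,c.at(ce,z)[:2].round(4))
print((np.array([.3973,-.2983,.010])-e)*1000)
cv2.imwrite("pics/nests.png",np.hstack([cv2.resize(S.img[200:340,270:410],None,fx=2.8,fy=2.8,interpolation=cv2.INTER_CUBIC),cv2.resize(T.img[180:320,220:360],None,fx=2.8,fy=2.8,interpolation=cv2.INTER_CUBIC)]))
E
```

```text
[ 0.39473175 -0.29982191  0.14959047] jaw 69.86259266306875 [ 1.43379890e-03 -7.70469339e-04 -9.99998675e-01]
T red (305, 218, 32, 33, 332) [320.4 233.7] [ 0.5863 -0.1473]
T red (316, 228, 10, 10, 84) [320.5 232.4] [ 0.5894 -0.1475]
T green (226, 224, 28, 28, 269) [239.3 236.7] [0.5763 0.0454]
T green (231, 232, 9, 9, 61) [235.2 235.6] [0.5788 0.0552]
T yellow (326, 187, 12, 20, 98) [330.3 197.2] [ 0.6618 -0.1659]
S red (315, 244, 7, 4, 26) [318.  245.6] [ 0.5901 -0.1476]
S red (303, 253, 31, 19, 205) [318.1 262.6] [ 0.5806 -0.0712]
S green (309, 291, 8, 6, 36) [312.5 293.7] [0.5793 0.0562]
S green (299, 301, 28, 20, 171) [312.5 312.6] [0.5706 0.1243]
S green (307, 307, 12, 6, 48) [312.5 309.9] [0.5718 0.1149]
S yellow (286, 212, 15, 6, 46) [293.4 214.8] [ 0.6608 -0.1626]
[   2.5682501     1.52191114 -139.5904657 ]
```

View pics/nests.png

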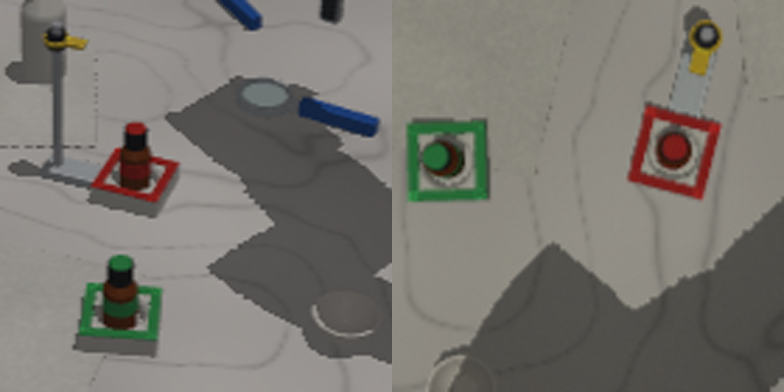

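Both vials stand upright in their nests (caps at (0.5793,0.056) and (0.5895,-0.1475)) and the pointer hasn't moved. Next I descend on the handle.

Emit:
{"name": "jog_arm", "arguments": {
  "travel": [
    [2,1,-15],
    [2,1,-38],
    [2,1,-62],
    [2,1,-85],
    [2,1,-105],
    [2,1,-120],
    [2,1,-130],
    [2,1,-136],
    [2,1,-139],
    [2,1,-139]
  ],
  "dr": [
    [0,0,0],
    [0,0,0],
    [0,0,0],
    [0,0,0],
    [0,0,0],
    [0,0,0],
    [0,0,0],
    [0,0,0],
    [0,0,0],
    [0,0,0]
  ],
  "grip": [60,60,60,60,60,60,60,60,60,60]
}}

```text
time_s: 16.1
eef_pos: [0.3976, -0.2972, 0.0108]
orientation: [0.001, 0.173, 0.985, -0.0]
force: [1.1, 0.1, 0.3]
gripper_width: 0.0603
```

Emit:
{"name": "jog_arm", "arguments": {
  "travel": [
    [0,0,0],
    [0,0,0],
    [0,0,0],
    [0,0,0],
    [0,0,0],
    [0,0,0],
    [0,0,0],
    [0,0,0],
    [0,0,0],
    [0,0,0]
  ],
  "dr": [
    [0,0,0],
    [0,0,0],
    [0,0,0],
    [0,0,0],
    [0,0,0],
    [0,0,0],
    [0,0,0],
    [0,0,0],
    [0,0,0],
    [0,0,0]
  ],
  "grip": [45,32,24,18,12,8,5,5,5,5],
  "grip_force": 50
}}

```text
time_s: 16.93
eef_pos: [0.398, -0.2976, 0.0115]
orientation: [0.001, 0.174, 0.985, -0.0]
force: [0.6, -0.3, 5.5]
gripper_width: 0.015
```

Emit:
{"name": "jog_arm", "arguments": {
  "travel": [
    [0,0,4],
    [0,0,12],
    [0,0,28],
    [0,0,48],
    [0,0,70],
    [0,0,92],
    [0,0,114],
    [0,0,134],
    [0,0,148],
    [0,0,156],
    [0,0,158],
    [0,0,158]
  ],
  "dr": [
    [0,0,0],
    [0,0,0],
    [0,0,0],
    [0,0,0],
    [0,0,0],
    [0,0,0],
    [0,0,0],
    [0,0,0],
    [0,0,0],
    [0,0,0],
    [0,0,0],
    [0,0,0]
  ],
  "grip": [5,5,5,5,5,5,5,5,5,5,5,5]
}}

```text
time_s: 17.93
eef_pos: [0.398, -0.2977, 0.17]
orientation: [0.002, 0.174, 0.985, -0.001]
force: [-0.5, -0.4, -0.4]
gripper_width: 0.0148
```

Emit:
{"name": "jog_arm", "arguments": {
  "travel": [
    [0,0,0],
    [0,0,0],
    [0,0,0]
  ],
  "dr": [
    [0,0,0],
    [0,0,0],
    [0,0,0]
  ],
  "grip": [5,5,5]
}}

```text
time_s: 18.18
eef_pos: [0.3975, -0.2973, 0.1691]
orientation: [0.001, 0.174, 0.985, -0.0]
force: [-0.5, -0.2, 0.1]
gripper_width: 0.0147
```

```bash
python3 - <<'E'
from h import *
s=read_state(); e=s["eef_pos"]; q=s["orientation"]; y=rot(q)[:,1]; print(e,"jaw",np.degrees(np.arctan2(y[1],y[0])),rot(q)[:,2],s["gripper_width"])
S,T=Cam("side"),Cam("top")
d=np.array([np.cos(np.radians(-20)),np.sin(np.radians(-20)),0]); L=e+.075*d+[0,0,-.0055]
a,b=T.proj(L),S.proj(L); print("pred lens px",a,b)
def crop(c,p,h=65):
    x,y=int(p[0])-h,int(p[1])-h; print("org",x,y); return cv2.resize(c.img[y:y+2*h,x:x+2*h],(400,400),interpolation=cv2.INTER_CUBIC)
cv2.imwrite("pics/loupe.png",np.hstack([crop(S,b),crop(T,a)]))
E
```

```text
[ 0.39747613 -0.29728074  0.16905799] jaw 70.01395092459441 [ 1.73715784e-03 -7.87139549e-04 -9.99998181e-01] 0.01471549250416452
pred lens px [400.45446619 286.07765118] [367.35563766 190.76306253]
org 302 125
org 335 221
```

View pics/loupe.png

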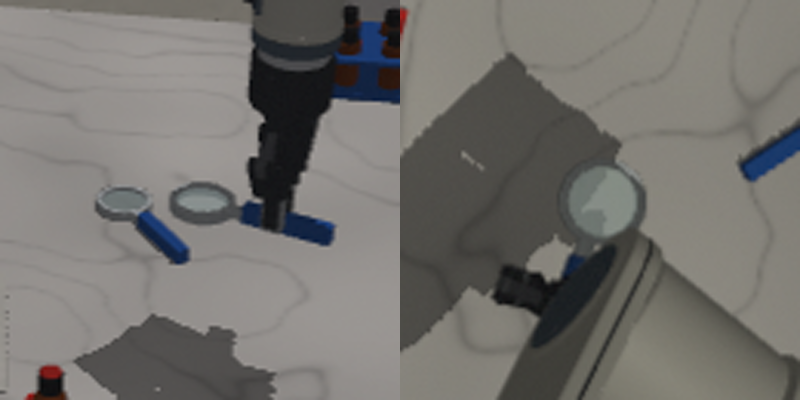

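The loupe is held level. The lens appears at side (368,191) and top (400.5,286.3), and the grip model predicts (367.4,190.8) and (400.5,286.1). Now I move it over the red cap.

Emit:
{"name": "jog_arm", "arguments": {
  "travel": [
    [4,6,0],
    [14,20,0],
    [27,39,0],
    [41,59,0],
    [55,79,0],
    [69,99,0],
    [83,119,0],
    [95,137,0],
    [106,153,0],
    [114,165,0],
    [119,172,0],
    [121,175,0]
  ],
  "dr": [
    [0,0,0],
    [0,0,0],
    [0,0,0],
    [0,0,0],
    [0,0,0],
    [0,0,0],
    [0,0,0],
    [0,0,0],
    [0,0,0],
    [0,0,0],
    [0,0,0],
    [0,0,0]
  ],
  "grip": [5,5,5,5,5,5,5,5,5,5,5,5]
}}

```text
time_s: 19.28
eef_pos: [0.5192, -0.1212, 0.169]
orientation: [0.001, 0.173, 0.985, -0.0]
force: [0.1, -0.1, -2.0]
gripper_width: 0.0147
```

Emit:
{"name": "jog_arm", "arguments": {
  "travel": [
    [0,0,0],
    [0,0,0],
    [0,0,0]
  ],
  "dr": [
    [0,0,0],
    [0,0,0],
    [0,0,0]
  ],
  "grip": [5,5,5]
}}

```text
time_s: 19.53
eef_pos: [0.5188, -0.1216, 0.1689]
orientation: [0.001, 0.173, 0.985, -0.0]
force: [-0.7, 0.6, -1.2]
gripper_width: 0.0146
```

```bash
python3 - <<'E'
from h import *
s=read_state(); e=s["eef_pos"]; print(e,s["qvel"].round(4),s["gripper_width"])
S,T=Cam("side"),Cam("top")
d=np.array([np.cos(np.radians(-20)),np.sin(np.radians(-20)),0]); L=e+.075*d+[0,0,-.0055]
a,b=T.proj(L),S.proj(L); print("model lens",L,"px",a,b)
for n,c in(("T",T),("S",S)):
    for col,z in(("red",.079),("green",.079),("yellow",.164)):
        for st,ce in blobs(c.img,col,smin=100)[0]: print(n,col,st,ce,c.at(ce,z)[:2].round(4))
def crop(c,p,h=50):
    x,y=int(p[0])-h,int(p[1])-h; print("org",x,y); return cv2.resize(c.img[y:y+2*h,x:x+2*h],(400,400),interpolation=cv2.INTER_CUBIC)
cv2.imwrite("pics/final.png",np.hstack([crop(S,b),crop(T,a)]))
E
```

```text
[ 0.5187726  -0.12163203  0.1688969 ] [-0.0076 -0.0034  0.0006 -0.0006 -0.0004  0.0003] 0.014558511898024746
model lens [ 0.58924955 -0.14728354  0.1633969 ] px [321.44301415 229.91765067] [318.90915698 220.21586159]
T red (335, 224, 2, 5, 8) [335.6 225.6] [ 0.6062 -0.1834]
T green (226, 223, 28, 29, 322) [239.5 237.2] [0.5752 0.0449]
T green (231, 231, 9, 10, 69) [235.1 235.6] [0.5788 0.0554]
T yellow (326, 187, 12, 20, 111) [330.3 197. ] [ 0.6623 -0.1659]
S red (315, 244, 7, 4, 24) [318.  245.5] [ 0.5901 -0.1481]
S red (303, 253, 30, 19, 218) [317.7 262.5] [ 0.5817 -0.0714]
S green (309, 291, 8, 6, 40) [312.6 293.5] [0.5792 0.0554]
S green (298, 301, 30, 20, 201) [312.5 312.3] [0.5708 0.1233]
S green (307, 306, 12, 7, 56) [312.5 309.7] [0.5719 0.1142]
S yellow (285, 212, 16, 6, 49) [293.3 214.7] [ 0.6611 -0.163 ]
org 268 170
org 271 179
```

View pics/final.png

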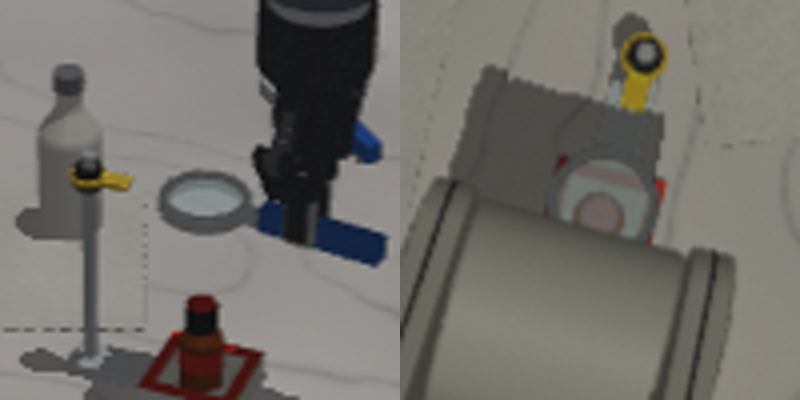

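The lens is at side (319.5,219.7), which matches the model at (0.5892, -0.1473, 0.1634). That is within about 1 mm of the cap axis and the pointer height. I'll settle briefly, then hand in.

Emit:
{"name": "jog_arm", "arguments": {
  "travel": [
    [0,0,0.5],
    [0,0,0.5],
    [0,0,0.5],
    [0,0,0.5],
    [0,0,0.5],
    [0,0,0.5]
  ],
  "dr": [
    [0,0,0],
    [0,0,0],
    [0,0,0],
    [0,0,0],
    [0,0,0],
    [0,0,0]
  ],
  "grip": [5,5,5,5,5,5]
}}

```text
time_s: 20.13
eef_pos: [0.5189, -0.1218, 0.1695]
orientation: [0.001, 0.173, 0.985, -0.0]
force: [0.2, -0.7, -0.9]
gripper_width: 0.0151
```

```bash
python3 - <<'E'
from cell import read_state, ticket
s=read_state(); print(s["time_s"],s["eef_pos"],s["qvel"].round(4),s["gripper_width"],s["force"])
print(ticket.sign_off())
E
```

```text
20.1333 [ 0.51886397 -0.12180543  0.16953974] [ 0.0016  0.0009  0.0004  0.0017 -0.0004  0.0015] 0.015061515169150975 [ 0.20991471 -0.67656021 -0.85992002]
the job is handed in; nothing more can be done
None
```

Both vials are released and upright in the nests of their colour. I handed in at 20.1 s with the nearer loupe held by its handle over the red-tagged cap; the sign-off gave no verdict.

- **Vials:** their caps measured within about 2 mm of the nest centres.
- **Loupe:** it looked level in the side view. The lens was about 1 mm sideways of the cap centre and within about 1 mm of the pointer height, z about 0.164 m. These figures come from the arm pose and grip model, which matched the side camera to about 1 pixel. In the last top view the wrist partly covers the lens.
- **Pointer and bystanders:** the pointer's picture position changed by no more than 0.2 pixel. I did not re-measure the brown bottle, white bottle or dish, but the arm's path kept clear of them.

None of these checks failed. The only disagreement was 1–2 mm between the cameras, which is within the calibration tolerance.

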